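# Seat a processor module in a floating test socket and shut its frame

### The arm

A 6-joint arm with a two-finger parallel gripper is mounted at the origin on a cart in front of the work surface, level with it; the furniture and walls round the work are solid. World frame = base frame: x ahead of the robot, y to its left, z up, the work surface at z = 0. Lengths are in m, angles in rad, forces in N, time in s.
With the tool pointing down it reaches from about 0.15 to 0.775 m from the base axis. Payload 6.1 kg.
Tool frame: the origin (TCP) lies between the finger pads; the fingertips stand arm.nose_length ahead of it and the grasp point (between the pads) is the TCP (arm.nose_length is the distance from the TCP to the fingertips, in m); z points along the fingers, y is the line along which they close (so a half turn about z gives the same grasp; the last joint's range is limited). The gripper opens to 85 mm and grips with 20 to 120 N. Pads are 22 mm wide; open, the fingers measure 114 mm over their backs; the gripper's body (76 mm by 85 mm) begins 54 mm behind the grasp point. The pads swing forward as they close: fully open they stand 13 mm farther back than shut.
Start: joints at [-1.109, 0.126, -0.04, 1.405, 0, 1.571], TCP at [0.234, -0.47, 0.25] pointing down, gripper open.
Joint ranges: [-2.72, 2.72], [-0.95, 1.95], [-1.27, 1.35], [-1.78, 2.02], [-1.46, 1.47], [-3.14, 3.14]. Speed limits (rad/s): [2.39, 2.39, 3.01, 3.14, 3.14, 3.14].

### API

Orientations are given as a rotation vector (axis times angle).
In Python, from workcell import arm gives the robot as it stands.
- The arm moves only by the shell command python3 -m jog 'ROWS' [OPENING] [FORCE]. ROWS is a JSON object of lists of equal length, an entry for each row: "translation": the shift along the world's x, y, z in mm, a list of three; "rot": the turn, a rotation vector about the world's x, y, z in rad, a list of three. A call has 1 to 12 rows; each row is the pose to reach, as a shift and turn from the pose commanded when the call began; what a row does not reach only later rows make up. A row lasts 1/8 s, in which the tool goes at most 62.5 mm and 10.7 degrees, less where a joint would pass 70% of its speed; a pose out of reach is approached as far as the arm can. A call with a gripper value outside its range is refused whole. OPENING is the opening, from -1 (shut) to 1 (fully open), set as the call begins (- or left out, the last holds). The fingers move at their own pace and stop on an object; FORCE is the grip in N (left out, the last holds). Time passes only in rows, so rows that repeat a pose let the fingers close. It gives the time, the measured TCP pose, the force, the opening and the grip force at its end, in the units of the state.
- arm.observe(): the state, without advancing time (a new reading comes with each control period).
- arm.camera(name): name is "scene" or "top"; returns a dict with "img" (384x512x3 uint8, red, green, blue), "depth" (384x512 float32, m along the optical axis (not along the pixel's ray), 0 where there is no reading), "camera_matrix" (3x3 intrinsics, pixels), "extrinsics" (4x4, takes a point from camera to world coordinates). Camera axes: x right, y up, looking along -z (the intrinsics and any distortion apply to the point x, -y, -z); pixel columns grow to the right and rows downward; lengths in m; the calibration is good to about 2 mm. A picture is of the moment at which its call begins.
- arm.finish_job(): hands the job in; it is judged then, once.
The state is a dict: "t": time; "joints": joint angles; "joint_velocities": joint speeds; "joint_efforts": joint torques, N m; "tool_pos": TCP position; "ee_rot": TCP orientation; "ft_force": force on the tool from outside, world axes, zero at the start; "wrist_torque": the same for the moment, N m; "width": finger opening in m; "grip_force": force on a finger pad.
Only numpy, scipy, OpenCV 4.12 (cv2) and the standard library are available. Lean on these libraries where they do the work, as an engineer would, in place of code of your own. Each camera call takes 0.05 s, during which the arm holds its last target. There are 200 camera calls.

### The job

Take the processor module by its heat sink and fit it into the test socket the way round its notches allow: the nest floats, so rest the module on it lightly and shuffle it about until it drops fully home, then let go. Then swing the steel retaining frame down flat over the module. Never force the module, for the contacts under the nest are fragile, and leave the other things on the bench where they lie.

Things in the scene. Friction and masses are not known exactly. Their poses are not given: they have to be found in the camera images.
- module: Loose processor module, 0.11 kg: blue carrier board 66 (x) x 60 (y) x 6 mm, finned grey heat sink 40 (x) x 36 (y) x 14 mm centred on it, so 20 mm high in all. Grip the sink's y faces. A notch 8 mm wide and 3.5 mm deep in the +y and in the -y edge, at x = 11 to 19 mm; gold triangle at the +x +y corner. Origin: centre of the underside, z up.
- socket: Fixed green test board 160 x 116 mm with a black socket ring 110 (x) x 102 (y) mm, 20 mm high, centred on the origin, which lies on the worktop. In the ring the tan nest with the pocket for the module, open upward: 68 (x) x 62 (y) mm, 5 mm deep, a tab at x = +15 mm in both y walls, so the module fits only with its +x along the socket's +x. Frame and hinge stand at the +x side.
- pocket_nominal (a point): Centre of the pocket's floor when the nest is in mid float, 17 mm over the worktop; axes as the socket. The nest itself is not measured: it floats to anywhere within 4 mm in x and in y (drags with 1.5 N, stays where left) and yields 2 mm downward on springs (3 N to start, 7 N at the end), then is rigid. Rim 5 mm above the floor. Over 20 N between module and socket ruins the contacts.
- frame (a joint): Angle of the steel retaining frame: 0 shut, level over the module; open at the start (1.65 to 1.9, leaning back from the pocket). Stiff hinge, holds where it is left, about 1 N at its end moves it. Stop at 0.
- frame_hinge (a point): Middle of the frame's hinge axis, 56 mm behind the pocket's mid position (socket +x), 26 mm high; the axis runs along the socket's y.
- frame_tab (a point): Middle of the black thumb pad at the frame's free end, on its outer face (the upper face when shut), 101 mm from the hinge axis and 3 mm outside it. The frame is 72 mm wide (y), 95 mm long and 4 mm thick, the tab 26 mm wide reaches to 108 mm; its window (54 x 48 mm) passes round the sink; 0.6 mm gap to a seated module when shut.
- laptop: Bystander, fixed: opened-up laptop standing between module and socket, 360 mm wide (y), its raised lid leaning back and 240 mm high; carry things over it. Origin at the middle of its foot. Also in the way: a job sheet on a stand, 200 mm high, fixed at x = 0.30 to 0.38, y = -0.59 to -0.36 m.
- driver: Bystander: screwdriver with blue handle, 140 mm, origin at its middle on the worktop. Leave it.
- solder: Bystander: spool of solder, blue flanges, 56 mm across and 39 mm high. Origin under its centre. Leave it.
- tweezers: Bystander: steel tweezers, 122 mm long, 9 mm high. Origin under the middle. Leave them.
- stick: Bystander: red USB stick, 47 mm long, 8 mm high. Origin under the middle. Leave it.
Mind the look-alikes: they are no part of the job. What is shaped like the module but turquoise is not meant.

How it is judged:
On the way:
1. the module sits fully home in the pocket and has been let go, the frame still open (z of module in the frame of pocket_nominal between -0.002 and 0.0015 m and horizontal distance between module and pocket_nominal below 0.008 m and angle between the z axis of module and the z axis of socket, either way round below 0.03 rad and angle between the x axis of module and the x axis of socket, either way round below 0.08 rad and contact force between the fingers and module below 0.1 N and value of joint frame above 1 rad), for 0.2 s.
At the end, for the whole second after the job is handed in: The module lies at rest fully home in the pocket (underside within 1.5 mm of the pocket floor's height, level within 0.03 rad, the right way round) and the retaining frame is shut flat over it (within 0.07 rad) (z of module in the frame of pocket_nominal between -0.002 and 0.0015 m and horizontal distance between module and pocket_nominal below 0.008 m and angle between the z axis of module and the z axis of socket, either way round below 0.03 rad and angle between the x axis of module and the x axis of socket, either way round below 0.08 rad and value of joint frame below 0.07 rad and linear speed of module below 0.01 m/s); the robot touches nothing.
It fails at once if the module is pressed against the socket with more than 20 N (contact force between module and socket above 20 N).
It fails at once if a bystander is shifted by more than 30 mm (distance of any of driver, solder, tweezers, stick from where it was at the start of the episode above 0.03 m).
It also fails if it takes over 72 s, if anything falls off the work surface, if the arm or the gripper's body presses on something with over 40 N, if the wrist force passes 120 N, or if a joint passes its speed limit or range.

## Working session

There is one attempt and no reset: what is moved stays moved. The work goes in short steps, Python scripts to look and compute and a shell command to move; the robot and the scene stay as the last step left them, time stands still between calls to the robot, and variables do not carry over. Pictures are saved under pics/ and viewed, at most 10 in all, crops included, and the job is handed in when it is done.

```bash
mkdir -p pics; cat > h.py <<'E'
import numpy as np, cv2
from workcell import arm
def cam(n):
    c=arm.camera(n); d=c["depth"]; K=c["camera_matrix"]; T=c["extrinsics"]
    v,u=np.mgrid[:384,:512]
    P=np.stack([(u-K[0,2])/K[0,0]*d,-(v-K[1,2])/K[1,1]*d,-d],-1)
    W=P@T[:3,:3].T+T[:3,3]; W[d==0]=np.nan
    return c["img"],W,c
def save(n,im): cv2.imwrite("pics/"+n,cv2.cvtColor(im,cv2.COLOR_RGB2BGR))
E
python3 - <<'E'
from h import *
for n in("top","scene"):
    im,W,c=cam(n); save(n+"0.png",im); np.savez(n+"0.npz",im=im,W=W,K=c["camera_matrix"],T=c["extrinsics"])
    print(c["camera_matrix"],c["extrinsics"],[k for k in c])
print(arm.observe(),arm.nose_length)
E
```

```text
[[357.87352425   0.         265.88179714]
 [  0.         357.87352425 188.14599433]
 [  0.           0.           1.        ]] [[-0.00382343  0.99355683 -0.11327049  0.34886475]
 [-0.99999175 -0.00364367  0.00179403 -0.11610814]
 [ 0.00136975  0.11327642  0.99356257  1.10123896]
 [ 0.          0.          0.          1.        ]] ['img', 'depth', 'camera_matrix', 'extrinsics']
[[376.74126501   0.         258.93100256]
 [  0.         376.74126501 192.13682795]
 [  0.           0.           1.        ]] [[-0.90844825  0.33305348 -0.25258098  0.16741483]
 [-0.41781467 -0.70565811  0.57225653  0.62040134]
 [ 0.01235621  0.62539748  0.78020851  1.06744096]
 [ 0.          0.          0.          1.        ]] ['img', 'depth', 'camera_matrix', 'extrinsics']
{'t': 0.1, 'joints': array([-1.10900331e+00,  1.26330059e-01, -4.05171554e-02,  1.40541100e+00,
        2.39152572e-05,  1.57081484e+00]), 'joint_velocities': array([-0.00113166, -0.00052464,  0.00113199, -0.00060033, -0.00204334,
        0.00174512]), 'joint_efforts': array([-2.60822933e-03, -4.36898232e+01,  3.53610098e+01,  1.34951095e-02,
       -1.46581369e-04, -7.67000245e-06]), 'tool_pos': array([ 0.23376599, -0.46969292,  0.24959624]), 'ee_rot': array([-3.05683585e+00, -7.18599264e-01,  4.88743079e-04]), 'ft_force': array([-0.20608115,  0.31981769, -0.49689207]), 'wrist_torque': array([-0.01845406,  0.0533781 ,  0.00946282]), 'grip_force': 0.0, 'width': 0.08536055493987321} 0.019
```

View pics/top0.png

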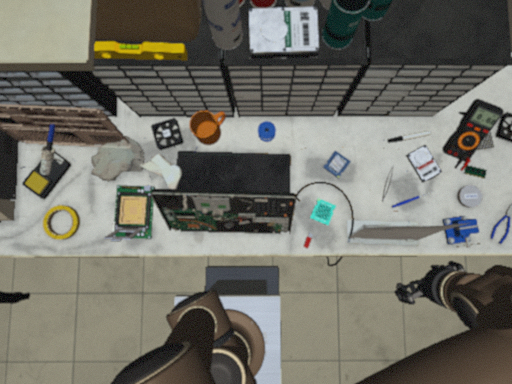

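View pics/scene0.png

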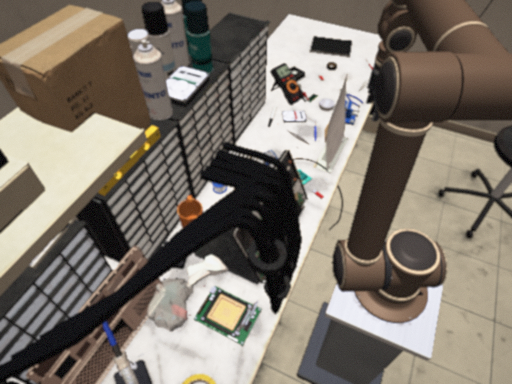

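The top view shows the blue-edged board with a grey sink at (337,163), a turquoise look-alike at (322,211), and the socket at (134,210). Blue items that could be confused with the module are the spool at (266,130), the vise at (461,230) and the mug/HDD at (424,163). I choose (337,163) and check it in a crop.

```bash
python3 - <<'E'
from h import *
d=np.load("top0.npz"); im=d["im"];W=d["W"]
s=np.load("scene0.npz")["im"]
a=cv2.resize(im[138:188,305:372],(402,300),interpolation=2)
b=cv2.resize(im[180:243,92:176],(398,300),interpolation=2)
c=cv2.resize(s[275:350,185:285],(400,300),interpolation=2)
e=cv2.resize(im[190:240,285:352],(400,300),interpolation=2)
save("crop1.png",np.vstack([np.hstack([a,b]),np.hstack([c,e,np.zeros((300,0,3),np.uint8)])]) if a.shape[1]+b.shape[1]==800 else a)
for p in[(337,163),(322,211),(134,210),(134,190),(134,232),(115,210),(152,210),(220,170),(270,212),(227,195)]:
    print(p,W[p[1],p[0]].round(3))
# module pixels: z > .012 and near
R=W[145:182,318:358]; m=(R[...,2]>.004)&(R[...,2]<.05)
print(np.nanmean(R[m],0), m.sum()); print((R[...,2]*1000).round()[::2,::2].astype(int))
E
```

```text
(337, 163) [ 0.549 -0.337  0.018]
(322, 211) [ 0.402 -0.287  0.019]
(134, 210) [0.408 0.283 0.013]
(134, 190) [0.469 0.286 0.01 ]
(134, 232) [0.342 0.262 0.062]
(115, 210) [0.408 0.342 0.008]
(152, 210) [0.408 0.23  0.007]
(220, 170) [nan nan nan]
(270, 212) [ 0.394 -0.129  0.139]
(227, 195) [ 0.431 -0.023  0.236]
[ 0.54782084 -0.33505162  0.00994572] 284
[[                   0                    0                   -2
                    -3                   -2                   -2
                     0                    0                   -1
                    -1                   -3                   -1
                    -4                   -1                    0
                    -1                   -2                   -4
                    -6                    0]
 [                  -6                    1                    1
                    -2                   -1                   -2
                    -3                   -1                   -1
                    -5                   -4                    0
                    -1                   -5    
[... 6884 characters left out ...]
     -4                   -7
                     0                   -4                   -5
                    -1                   -4                   -2
                    -3                    1]
 [                  -4                   -2                   -4
                    -2                    1                    0
                    -1                   -4                   -2
                    -5                    0                   -3
                    -3                   -4                   -2
                    -3                   -5                   -3
                    -3                    0]]<stdin>:13: RuntimeWarning: invalid value encountered in cast
```

View pics/crop1.png

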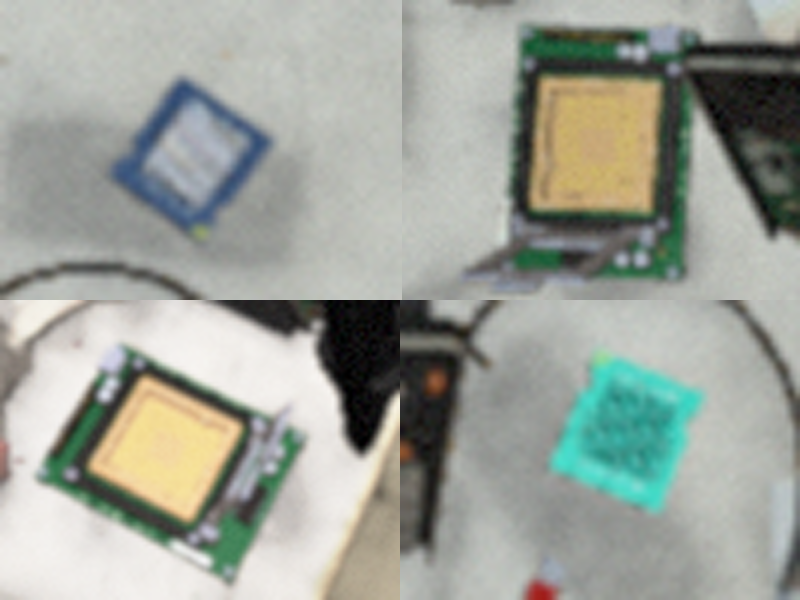

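The chosen piece at (337,163) is a blue board with a grey sink and its gold corner at the bottom of the crop. Its notches lie near that corner, so module +x points down-left in the image. In the socket crop the hinge and frame stand at the bottom (world -x), so socket +x is about world -x. Next I'll fit rectangles.

```bash
cat >> h.py <<'E'
def onplane(px,K,T,z):
    px=np.atleast_2d(px).astype(float)
    r=np.c_[(px[:,0]-K[0,2])/K[0,0],-(px[:,1]-K[1,2])/K[1,1],-np.ones(len(px))]@T[:3,:3].T
    return (T[:3,3]+r*((z-T[2,3])/r[:,2])[:,None])[:,:2]
def rect(mask,K,T,z):
    """largest blob -> world hull rectangle: centre, sides, angle; plus centroid"""
    n,l,s,c=cv2.connectedComponentsWithStats(mask.astype(np.uint8)); i=1+s[1:,4].argmax()
    v,u=np.nonzero(l==i); w=onplane(np.c_[u,v],K,T,z)*1000
    r=cv2.minAreaRect(w.astype(np.float32)); return s[i],r,w.mean(0)
E
python3 - <<'E'
from h import *
def hsv(d): return cv2.cvtColor(d["im"],cv2.COLOR_RGB2HSV).astype(int)
def box(m,x0,x1,y0,y1):
    o=np.zeros_like(m); o[y0:y1,x0:x1]=m[y0:y1,x0:x1]; return o
d=np.load("top0.npz"); h=hsv(d); H,S,V=h[...,0],h[...,1],h[...,2]
m=box((H>100)&(H<130)&(S>70),318,358,145,185)
print("mod",rect(m,d["K"],d["T"],.006))
g=d["im"].astype(int)
t=box((H>8)&(H<28)&(S>60)&(V>90),108,160,182,240); print("tan top",rect(t,d["K"],d["T"],.022))
gr=box((H>40)&(H<90)&(S>60),105,162,178,245); print("green",rect(gr,d["K"],d["T"],.008))
bl=box((V<80),108,158,190,228)|t; print("black top",rect(bl,d["K"],d["T"],.02))
d=np.load("scene0.npz"); h=hsv(d); H,S,V=h[...,0],h[...,1],h[...,2]
t=box((H>8)&(H<28)&(S>60)&(V>90),190,255,285,345); print("tan scene",rect(t,d["K"],d["T"],.022))
gr=box((H>40)&(H<90)&(S>60),190,270,280,350); print("green",rect(gr,d["K"],d["T"],.008))
bl=box((V<90),190,262,284,340)|t; print("black",rect(bl,d["K"],d["T"],.02))
# frame points
for n in("top0","scene0"):
    d=np.load(n+".npz");W=d["W"]; q=(abs(W[...,0]-.34)<.06)&(abs(W[...,1]-.285)<.08)&(W[...,2]>.05)&(W[...,2]<.16)
    v,u=np.nonzero(q); print(n,q.sum()); P=W[q]
    if len(P): i=P[:,2].argsort(); print(np.c_[u,v,P*1000].round()[i][::max(1,len(i)//14)])
E
```

```text
mod (array([324, 152,  26,  24, 163], dtype=int32), ((548.7625122070312, -337.2171325683594), (56.61024856567383, 63.90898513793945), 52.174659729003906), array([ 547.50737243, -334.54485746]))
tan top (array([119, 196,  28,  28, 723], dtype=int32), ((408.791015625, 284.2877502441406), (80.22154235839844, 81.3313980102539), 89.78223419189453), array([407.84780247, 284.84520566]))
green (array([134, 198,  19,  40, 143], dtype=int32), ((376.964111328125, 237.65167236328125), (44.802242279052734, 127.43463134765625), 67.5206069946289), array([365.28615537, 242.14740166]))
black top (array([ 115,  192,   43,   36, 1145], dtype=int32), ((408.9798889160156, 273.82061767578125), (124.89498138427734, 105.63070678710938), 89.78135681152344), array([410.32103107, 281.33871536]))
tan scene (array([206, 293,  40,  38, 869], dtype=int32), ((410.10504150390625, 285.37725830078125), (81.72471618652344, 87.31865692138672), 87.88616943359375), array([409.61976277, 286.42988382]))
green (array([196, 300,  32,  36, 181], dtype=int32), ((443.15838623046875, 328.2890625), (57.16972732543945, 116.04218292
[... 424 characters left out ...]
336. 314.  90.]
 [110. 236. 331. 316.  98.]
 [128. 237. 328. 262. 107.]
 [115. 237. 329. 296. 111.]
 [130. 239. 323. 254. 113.]
 [125. 239. 323. 267. 115.]
 [123. 238. 326. 272. 116.]
 [119. 239. 323. 281. 121.]
 [114. 239. 323. 292. 126.]
 [114. 240. 321. 291. 129.]]
scene0 120
[[249. 310. 347. 266.  50.]
 [249. 312. 344. 271.  51.]
 [243. 322. 347. 303.  53.]
 [250. 309. 344. 266.  62.]
 [251. 307. 342. 263.  72.]
 [243. 323. 340. 316.  85.]
 [243. 324. 336. 322.  99.]
 [250. 312. 332. 290. 108.]
 [245. 324. 329. 324. 113.]
 [247. 318. 331. 309. 114.]
 [248. 318. 329. 308. 115.]
 [246. 323. 328. 322. 116.]
 [254. 305. 329. 272. 118.]
 [255. 307. 323. 278. 125.]
 [255. 308. 322. 281. 128.]]
```

```bash
cat > yaw.py <<'E'
from h import *
def edges(n,cx=409,cy=285,z=.022,f=8):
    d=np.load(n+".npz"); K,T=d["K"],d["T"]
    # rectified world patch, 0.25 mm/px, on plane z
    N=600; s=.25
    gy,gx=np.mgrid[:N,:N]; X=(cx+(gx-N/2)*s)/1000; Y=(cy+(gy-N/2)*s)/1000
    P=np.stack([X-T[0,3],Y-T[1,3],np.full(X.shape,z-T[2,3])],-1)@T[:3,:3]
    u=K[0,0]*P[...,0]/-P[...,2]+K[0,2]; v=K[1,1]*-P[...,1]/-P[...,2]+K[1,2]
    im=cv2.remap(d["im"],u.astype(np.float32),v.astype(np.float32),cv2.INTER_CUBIC)
    g=im[...,0].astype(float)   # red: tan bright, ring black
    g=cv2.GaussianBlur(g,(0,0),3)
    out=[]
    for k in range(4):   # +x,-x,+y,-y side: steepest gradient between 32 and 50 mm
        pts=[]
        for t in np.arange(-26,27,2):
            r=np.arange(32,50,s)
            x,y=[(r,t+0*r),(-r,t+0*r),(t+0*r,r),(t+0*r,-r)][k]
            pr=cv2.remap(g.astype(np.float32),(N/2+x/s).astype(np.float32)[None],(N/2+y/s).astype(np.float32)[None],1)[0]
            j=np.gradient(pr).argmin(); pts.append((t,r[j]))
        p=np.array(pts); 
        for _ in range(3):
            c=np.polyfit(p[:,0],p[:,1],1); e=abs(np.polyval(c,p[:,0])-p[:,1]); p=p[e<=max(.6,2*np.median(e))]
        sg=[-1,1,1,-1][k]; out.append((round(c[1],2),round(float(np.degrees(np.arctan(c[0]))*sg),2),len(p)))
    print(n,out,"centre",cx+(out[0][0]-out[1][0])/2,cy+(out[2][0]-out[3][0])/2)
    return im
a=edges("top0");b=edges("scene0")
save("rect.png",np.hstack([cv2.resize(a,(400,400)),cv2.resize(b,(400,400))]))
E
python3 yaw.py
```

```text
top0 [(np.float64(40.66), -0.64, 27), (np.float64(43.56), -0.92, 27), (np.float64(38.58), -2.47, 24), (np.float64(39.69), -2.03, 18)] centre 407.55 284.445
scene0 [(np.float64(43.1), -2.42, 24), (np.float64(42.19), -2.78, 18), (np.float64(40.85), -2.28, 27), (np.float64(38.29), -1.7, 24)] centre 409.455 286.28
```

View pics/rect.png

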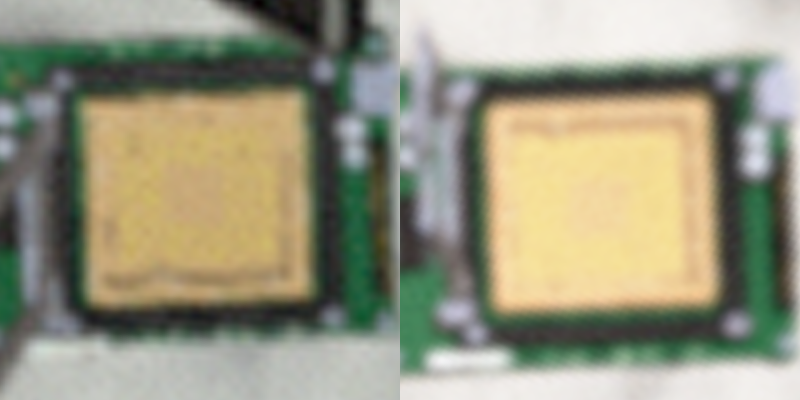

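The views agree: socket yaw about 178°, nest centre about (0.4085, 0.2855). The module is at (0.549, -0.337) with yaw about 143°.

```bash
python3 -m jog '{"translation":[[20,10,20],[55,25,20],[95,40,20],[135,57,20],[175,74,20],[215,91,10],[255,108,-20],[285,120,-50],[305,129,-80],[315,133,-110],[315,133,-130],[315,133,-140]],"rot":[[0,0,0.185],[0,0,0.37],[0,0,0.555],[0,0,0.74],[0,0,0.925],[0,0,1.11],[0,0,1.295],[0,0,1.48],[0,0,1.665],[0,0,1.85],[0,0,2.035],[0,0,2.035]]}' 0.3 30
python3 - <<'E'
from h import *
im,W,c=cam("top"); np.savez("top1.npz",im=im,W=W,K=c["camera_matrix"],T=c["extrinsics"])
a=cv2.resize(im[130:200,300:375],(400,373),interpolation=2)
im,W,c=cam("scene"); b=cv2.resize(im[150:220,265:340],(400,373),interpolation=2)
save("c2.png",np.hstack([a,b])); o=arm.observe(); print(o["joints"].round(2),o["tool_pos"],o["ft_force"])
from scipy.spatial.transform import Rotation as R
print(R.from_rotvec(o["ee_rot"]).as_matrix().round(3))
E
```

```text
t: 1.6
tool_pos: [0.5483, -0.3364, 0.1083]
ee_rot: [-0.997, -2.976, -0.001]
ft_force: [0.1, 0.2, 0.2]
width: 0.0553
grip_force: 0.0
[-0.55  0.38 -0.02  1.17 -0.    0.1 ] [ 0.54821642 -0.33665179  0.10900666] [ 0.37734174 -1.04252076  0.62983874]
[[-0.797  0.604 -0.002]
 [ 0.604  0.797  0.001]
 [ 0.002 -0.    -1.   ]]
```

View pics/c2.png

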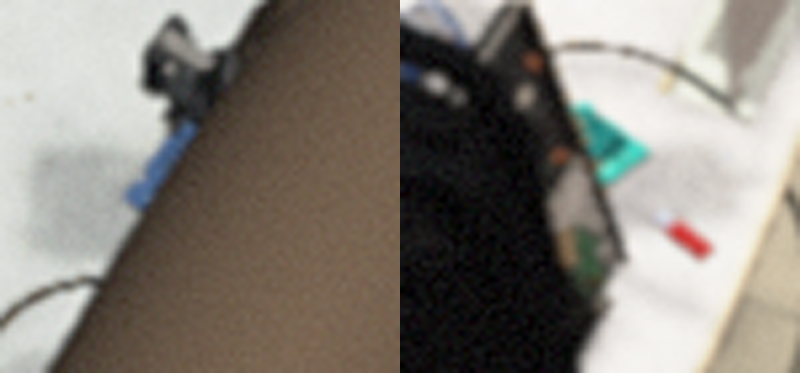

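The arm hides most of the module; a gripper finger shows at crop (170,60) and the blue edge at (165,165), as expected. I'll descend and feel for the board.

```bash
python3 -m jog '{"translation":[[0,0,-30],[0,0,-60],[0,0,-72],[0,0,-74],[0,0,-76],[0,0,-76],[0,0,-76]],"rot":[[0,0,0],[0,0,0],[0,0,0],[0,0,0],[0,0,0],[0,0,0],[0,0,0]]}' 0.15
```

```text
t: 2.58
tool_pos: [0.5493, -0.3372, 0.0351]
ee_rot: [0.995, 2.979, -0.0]
ft_force: [-0.5, -0.0, -0.5]
width: 0.0488
grip_force: 0.0
```

```bash
python3 -m jog '{"translation":[[0,0,-1],[0,0,-2],[0,0,-3],[0,0,-3]],"rot":[[0,0,0],[0,0,0],[0,0,0],[0,0,0]]}'
```

```text
t: 3.08
tool_pos: [0.5488, -0.3369, 0.0311]
ee_rot: [-0.995, -2.979, -0.0]
ft_force: [-0.5, -0.2, -0.2]
width: 0.049
grip_force: 0.0
```

```bash
python3 -m jog '{"translation":[[0,0,-1],[0,0,-2],[0,0,-3],[0,0,-3]],"rot":[[0,0,0],[0,0,0],[0,0,0],[0,0,0]]}'
```

```text
t: 3.58
tool_pos: [0.5488, -0.337, 0.0282]
ee_rot: [-0.995, -2.98, -0.0]
ft_force: [0.1, -0.3, 0.2]
width: 0.0491
grip_force: 0.0
```

```bash
python3 -m jog '{"translation":[[0,0,-1],[0,0,-2],[0,0,-2]],"rot":[[0,0,0],[0,0,0],[0,0,0]]}'
```

```text
t: 3.95
tool_pos: [0.5489, -0.3369, 0.0262]
ee_rot: [-0.995, -2.98, -0.0]
ft_force: [-0.1, -0.3, -0.6]
width: 0.0493
grip_force: 0.0
```

```bash
python3 -m jog '{"translation":[[0,0,0],[0,0,0],[0,0,0],[0,0,0],[0,0,0]],"rot":[[0,0,0],[0,0,0],[0,0,0],[0,0,0],[0,0,0]]}' -0.6 35
```

```text
t: 4.58
tool_pos: [0.5491, -0.3371, 0.0265]
ee_rot: [0.995, 2.979, -0.0]
ft_force: [-1.1, -0.8, 2.0]
width: 0.0353
grip_force: 36.6
```

```bash
python3 -m jog '{"translation":[[0,0,2],[0,0,20],[0,0,60],[0,0,60]],"rot":[[0,0,0],[0,0,0],[0,0,0],[0,0,0]]}'
```

```text
t: 5.08
tool_pos: [0.5509, -0.3383, 0.0911]
ee_rot: [0.993, 2.973, -0.003]
ft_force: [1.0, 0.5, -0.9]
width: 0.0349
grip_force: 36.3
```

```bash
python3 -m jog '{"translation":[[0,0,60],[0,5,120],[-5,20,175],[-10,45,225],[-25,95,245],[-40,150,250],[-52,205,250],[-65,260,250],[-78,315,250],[-91,370,250],[-104,425,250],[-117,480,250]],"rot":[[0,0,0],[0,0,0],[0,0,0],[0,0,0.05],[0,0,0.12],[0,0,0.19],[0,0,0.26],[0,0,0.33],[0,0,0.40],[0,0,0.47],[0,0,0.54],[0,0,0.61]]}'
```

```text
t: 6.58
tool_pos: [0.4309, 0.1445, 0.3363]
ee_rot: [0.051, 3.141, 0.0]
ft_force: [0.6, -0.0, -1.4]
width: 0.0348
grip_force: 36.2
```

```bash
python3 -m jog '{"translation":[[-10,50,0],[-20,100,0],[-25,135,0],[-25,142,-20],[-25,142,-60],[-25,142,-110],[-25,142,-110],[-25,142,-110]],"rot":[[0,0,0],[0,0,0],[0,0,0],[0,0,0],[0,0,0],[0,0,0],[0,0,0],[0,0,0]]}'
python3 - <<'E'
from h import *
from scipy.spatial.transform import Rotation as R
for n in("top","scene"):
    im,W,c=cam(n); np.savez(n+"2.npz",im=im,W=W,K=c["camera_matrix"],T=c["extrinsics"])
    if n=="top": a=cv2.resize(im[170:250,80:180],(400,320),interpolation=2)
    else: b=cv2.resize(im[230:340,170:295],(400,320),interpolation=2)
save("c3.png",np.hstack([a,b])); o=arm.observe(); print(o["joints"].round(2),o["tool_pos"],o["ft_force"])
print(R.from_rotvec(o["ee_rot"]).as_matrix().round(3))
E
```

```text
t: 7.58
tool_pos: [0.4074, 0.2853, 0.2283]
ee_rot: [0.055, 3.14, 0.002]
ft_force: [-0.1, 0.5, -0.1]
width: 0.035
grip_force: 36.2
[ 0.61  0.07 -0.15  1.35 -0.    0.65] [0.40808677 0.28574769 0.22909418] [-0.69142184 -0.31080936 -1.30900509]
[[-0.999  0.035  0.004]
 [ 0.035  0.999  0.002]
 [-0.003  0.003 -1.   ]]
```

View pics/c3.png

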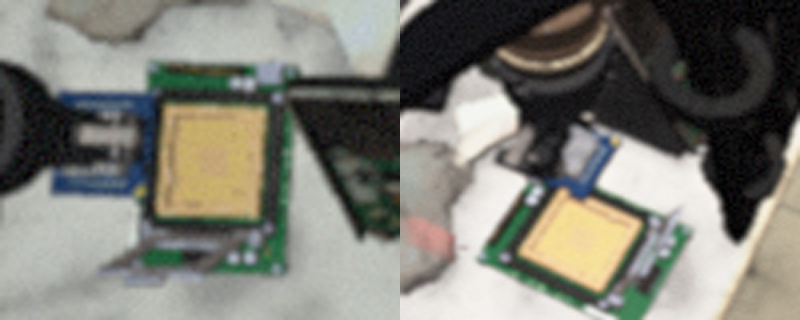

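The module hangs level in the gripper, gold corner at top-view crop (142,190). That is the right way round, with the pocket at (212,160). Next I'll measure the module's offset in the grip.

```bash
python3 - <<'E'
from h import *
for n,(x0,x1,y0,y1) in(("top",(90,125,190,222)),("scene",(205,265,265,300))):
    d=np.load(n+"2.npz"); h=cv2.cvtColor(d["im"],cv2.COLOR_RGB2HSV).astype(int); H,S,V=h[...,0],h[...,1],h[...,2]
    m=np.zeros(H.shape,bool); m[y0:y1,x0:x1]=((H>100)&(H<130)&(S>90)&(V>60))[y0:y1,x0:x1]
    m=m.astype(np.uint8)
    s,r,c=rect(cv2.dilate(m,np.ones((3,3)))&cv2.erode(cv2.dilate(m,np.ones((5,5))),np.ones((5,5))),d["K"],d["T"],.209); print(n,s,r,cv2.boxPoints(r).round(1).tolist())
    v,u=np.nonzero(m); z=d["W"][v,u]; print(np.nanmedian(z,0))
E
```

```text
top [ 93 193  26  26 194] ((409.3243408203125, 281.9896240234375), (58.33761215209961, 62.896583557128906), 87.69745635986328) [[376.70001220703125, 254.10000610351562], [439.6000061035156, 251.60000610351562], [441.8999938964844, 309.8999938964844], [379.1000061035156, 312.3999938964844]]
[0.4099317  0.26858438 0.205374  ]
scene [215 277  21  21  94] ((387.73193359375, 293.6092834472656), (59.096092224121094, 29.59745216369629), 67.82440948486328) [[362.8999938964844, 271.79998779296875], [390.29998779296875, 260.70001220703125], [412.6000061035156, 315.3999938964844], [385.20001220703125, 326.6000061035156]]
[0.38663941 0.30630841 0.20641676]
```

```bash
python3 -m jog '{"translation":[[-1,0,-50],[-1,0,-100],[-1,0,-140],[-1,0,-160],[-1,0,-170],[-1,0,-172],[-1,0,-172],[-1,0,-172]],"rot":[[0,0,0],[0,0,0],[0,0,0],[0,0,0],[0,0,0],[0,0,0],[0,0,0],[0,0,0]]}'
python3 - <<'E'
from h import *
for _ in range(4): o=arm.observe(); print(o["tool_pos"].round(4),o["ft_force"].round(2)); arm.camera("top")
E
```

```text
t: 8.68
tool_pos: [0.4066, 0.2855, 0.0554]
ee_rot: [0.055, 3.14, 0.002]
ft_force: [0.4, 0.1, -1.4]
width: 0.0348
grip_force: 36.2
[0.4066 0.2855 0.0554] [ 0.37  0.1  -1.45]
[0.4064 0.2854 0.0552] [-0.62  0.24 -0.79]
[0.4063 0.2853 0.055 ] [-0.05 -0.33 -1.58]
[0.4062 0.2852 0.0548] [ 0.24 -0.45 -1.47]
```

```bash
python3 -m jog '{"translation":[[0,0,-2],[0,0,-4],[0,0,-5],[0,0,-5],[0,0,-5]],"rot":[[0,0,0],[0,0,0],[0,0,0],[0,0,0],[0,0,0]]}'
```

```text
t: 9.5
tool_pos: [0.4059, 0.285, 0.0493]
ee_rot: [-0.055, -3.141, 0.0]
ft_force: [-0.0, -0.1, -0.9]
width: 0.0355
grip_force: 36.2
```

```bash
python3 -m jog '{"translation":[[0,0,-0.5],[0,0,-1],[0,0,-1],[0,0,-1]],"rot":[[0,0,0],[0,0,0],[0,0,0],[0,0,0]]}'
```

```text
t: 10.0
tool_pos: [0.4059, 0.285, 0.0483]
ee_rot: [0.055, 3.141, -0.0]
ft_force: [-0.9, 0.0, -1.7]
width: 0.0355
grip_force: 36.2
```

```bash
python3 -m jog '{"translation":[[0,0,-0.5],[0,0,-1],[0,0,-1],[0,0,-1]],"rot":[[0,0,0],[0,0,0],[0,0,0],[0,0,0]]}'
```

```text
t: 10.5
tool_pos: [0.4059, 0.285, 0.0473]
ee_rot: [0.055, 3.141, -0.0]
ft_force: [0.1, 0.6, -0.4]
width: 0.0349
grip_force: 36.2
```

```bash
python3 -m jog '{"translation":[[0,0,-0.5],[0,0,-0.5],[0,0,-0.5]],"rot":[[0,0,0],[0,0,0],[0,0,0]]}'; python3 - <<'E'
from h import *
f=[]
for _ in range(4): arm.camera("top");f.append(arm.observe()["ft_force"])
print(np.mean(f,0).round(2))
E
```

```text
t: 10.88
tool_pos: [0.4059, 0.285, 0.0468]
ee_rot: [0.055, 3.141, 0.0]
ft_force: [0.1, 0.1, -2.1]
width: 0.0348
grip_force: 36.2
[-0.38 -0.39 -1.96]
```

```bash
python3 -m jog '{"translation":[[0,0,-0.5],[0,0,-0.5],[0,0,-0.5]],"rot":[[0,0,0],[0,0,0],[0,0,0]]}'; python3 - <<'E'
from h import *
f=[]
for _ in range(4): arm.camera("top");f.append(arm.observe()["ft_force"])
print(np.mean(f,0).round(2))
E
```

```text
t: 11.45
tool_pos: [0.4059, 0.285, 0.0463]
ee_rot: [0.055, 3.141, 0.0]
ft_force: [-0.2, 0.4, -0.8]
width: 0.0348
grip_force: 36.2
[ 0.1  -0.05 -1.55]
```

```bash
python3 -m jog '{"translation":[[0,0,-0.5],[0,0,-1],[0,0,-1],[0,0,-1]],"rot":[[0,0,0],[0,0,0],[0,0,0],[0,0,0]]}'; python3 - <<'E'
from h import *
f=[]
for _ in range(4): arm.camera("top");f.append(arm.observe()["ft_force"])
print(np.mean(f,0).round(2))
E
```

```text
t: 12.15
tool_pos: [0.4059, 0.285, 0.0453]
ee_rot: [0.055, 3.141, -0.0]
ft_force: [-0.3, 0.2, -1.6]
width: 0.0348
grip_force: 36.2
[-0.33 -0.29 -1.73]
```

```bash
python3 -m jog '{"translation":[[0,0,-0.5],[0,0,-0.5],[0,0,-0.5]],"rot":[[0,0,0],[0,0,0],[0,0,0]]}'; python3 - <<'E'
from h import *
f=[]
for _ in range(4): arm.camera("top");f.append(arm.observe()["ft_force"])
print(np.mean(f,0).round(2))
E
```

```text
t: 12.72
tool_pos: [0.4059, 0.285, 0.0448]
ee_rot: [-0.055, -3.141, 0.0]
ft_force: [-0.0, -0.7, -1.0]
width: 0.0352
grip_force: 36.2
[-0.    0.07 -1.46]
```

```bash
python3 -m jog '{"translation":[[0,0,-0.5],[0,0,-1],[0,0,-1],[0,0,-1]],"rot":[[0,0,0],[0,0,0],[0,0,0],[0,0,0]]}'; python3 - <<'E'
from h import *
f=[]
for _ in range(4): arm.camera("top");f.append(arm.observe()["ft_force"])
print(np.mean(f,0).round(2))
E
```

```text
t: 13.42
tool_pos: [0.4059, 0.285, 0.0438]
ee_rot: [-0.055, -3.141, 0.0]
ft_force: [-0.1, -0.7, -2.0]
width: 0.0349
grip_force: 36.2
[ 0.02 -0.03 -1.63]
```

```bash
python3 -m jog '{"translation":[[0,0,-0.5],[0,0,-0.5],[0,0,-0.5]],"rot":[[0,0,0],[0,0,0],[0,0,0]]}'; python3 - <<'E'
from h import *
f=[]
for _ in range(4): arm.camera("top");f.append(arm.observe()["ft_force"])
print(np.mean(f,0).round(2))
E
```

```text
t: 14.0
tool_pos: [0.406, 0.2851, 0.0434]
ee_rot: [0.055, 3.141, 0.0]
ft_force: [-0.6, -0.5, 1.0]
width: 0.0354
grip_force: 36.4
[-0.71 -0.33  0.82]
```

Contact came only at TCP z 43.4 mm, which is the height worked out for the pocket floor, so it seems to have dropped straight in. A small shuffle and a look will tell.

```bash
python3 -m jog '{"translation":[[1.5,0,0],[1.5,0,0],[-1.5,0,0],[-1.5,0,0],[0,1.5,0],[0,-1.5,0],[0,0,0],[0,0,0]],"rot":[[0,0,0],[0,0,0],[0,0,0],[0,0,0],[0,0,0],[0,0,0],[0,0,0],[0,0,0]]}'; python3 - <<'E'
from h import *
f=[]
for _ in range(3): arm.camera("top");f.append(arm.observe()["ft_force"])
print(np.mean(f,0).round(2))
im=arm.camera("top")["img"];a=cv2.resize(im[180:235,100:168],(400,324),interpolation=2)
im=arm.camera("scene")["img"]; b=cv2.resize(im[265:345,185:285],(400,324),interpolation=2)
save("c4.png",np.hstack([a,b]))
E
```

```text
t: 15.2
tool_pos: [0.4059, 0.2848, 0.0432]
ee_rot: [0.055, 3.141, -0.001]
ft_force: [0.6, -0.6, 0.5]
width: 0.035
grip_force: 36.5
[ 0.7  -1.7   1.17]
```

View pics/c4.png

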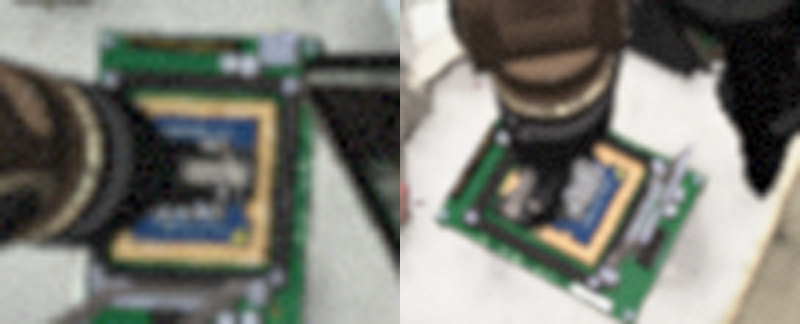

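The blue board lies inside the tan rim on all sides, gold corner at (240,237) in the left crop, so it is seated. I'll release it and rise.

```bash
python3 -m jog '{"translation":[[0,0,0],[0,0,0],[0,0,0],[0,0,0]],"rot":[[0,0,0],[0,0,0],[0,0,0],[0,0,0]]}' 0.15 20; python3 -m jog '{"translation":[[0,0,5],[0,0,40],[0,0,100],[0,60,150],[0,120,170],[0,120,170]],"rot":[[0,0,0],[0,0,0],[0,0,0],[0,0,0],[0,0,0],[0,0,0]]}' -1
python3 - <<'E'
from h import *
im,W,c=cam("top"); np.savez("top3.npz",im=im,W=W,K=c["camera_matrix"],T=c["extrinsics"])
a=cv2.resize(im[180:245,92:172],(400,325),interpolation=2)
im,W,c=cam("scene"); np.savez("scene3.npz",im=im,W=W,K=c["camera_matrix"],T=c["extrinsics"]); b=cv2.resize(im[265:345,185:285],(400,325),interpolation=2)
save("c5.png",np.hstack([a,b]))
for n in("top3","scene3"):
    W=np.load(n+".npz")["W"]; 
    q=(abs(W[...,0]-.406)<.015)&(abs(W[...,1]-.285)<.013)&(W[...,2]<.05); print(n,"sink z pctl",np.nanpercentile(W[q][:,2],[50,80,90,95]).round(4))
    for sx in(-1,1):
        q=(abs(W[...,0]-.406-sx*.026)<.004)&(abs(W[...,1]-.285)<.025)&(W[...,2]<.05); print(" board",sx,np.nanmedian(W[q][:,2]).round(4))
    q=(abs(W[...,0]-.36)<.1)&(abs(W[...,1]-.36)<.02)&(W[...,2]<.05)
    q=(W[...,0]>.30)&(W[...,0]<.345)&(abs(W[...,1]-.287)<.012)&(W[...,2]>.09)&(W[...,2]<.15); P=W[q]; print(" tab",len(P),P[P[:,2].argsort()][::max(1,len(P)//6)].round(3).tolist())
o=arm.observe(); print(o["tool_pos"],o["joints"].round(2))
E
```

```text
t: 15.95
tool_pos: [0.4059, 0.2851, 0.0433]
ee_rot: [-0.055, -3.141, -0.0]
ft_force: [-0.5, -0.1, 0.2]
width: 0.0495
grip_force: 0.0
t: 16.7
tool_pos: [0.4062, 0.4081, 0.215]
ee_rot: [0.051, 3.139, 0.004]
ft_force: [0.8, -0.7, -2.9]
width: 0.0353
grip_force: 26.2
top3 sink z pctl [0.0146 0.016  0.0165 0.0171]
 board -1 0.0146
 board 1 0.0146
 tab 44 [[0.328, 0.29, 0.105], [0.329, 0.296, 0.111], [0.326, 0.278, 0.116], [0.323, 0.295, 0.121], [0.318, 0.295, 0.125], [0.321, 0.289, 0.127], [0.321, 0.294, 0.129]]
scene3 sink z pctl [0.0148 0.0169 0.0176 0.018 ]
 board -1 0.0151
 board 1 0.015
 tab 26 [[0.332, 0.289, 0.107], [0.33, 0.276, 0.115], [0.328, 0.281, 0.119], [0.322, 0.286, 0.125], [0.323, 0.296, 0.126], [0.323, 0.279, 0.127], [0.325, 0.287, 0.13]]
[0.40577119 0.40616686 0.21325678] [ 0.79  0.22 -0.01  1.34 -0.    0.82]
```

View pics/c5.png

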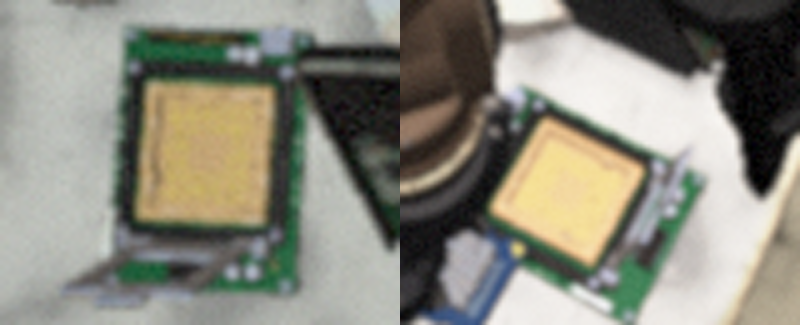

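I made a mistake: the close command took effect before the rise, so the module was gripped again and now hangs in the fingers, lower-left in the right crop at (470,270). The pocket is empty. I'll measure how it hangs and seat it again.

```bash
python3 - <<'E'
from h import *
o=arm.observe(); print(o["tool_pos"],o["ee_rot"],o["width"])
def get(n):
    im,W,c=cam(n); h=cv2.cvtColor(im,cv2.COLOR_RGB2HSV).astype(int); H,S,V=h[...,0],h[...,1],h[...,2]
    m=(H>100)&(H<130)&(S>90)&(V>60)&(abs(W[...,0]-.406)<.06)&(abs(W[...,1]-.405)<.06)&(W[...,2]>.15)&(W[...,2]<.23)
    return m,W,c,im
ims=[]
for n in("top","scene"):
    m,W,c,im=get(n); P=W[m]; v,u=np.nonzero(m); print(n,len(P),u.min(),u.max(),v.min(),v.max())
    A=np.c_[P[:,0]-.406,P[:,1]-.406,np.ones(len(P))]; b=P[:,2]; k=np.ones(len(P),bool)
    for _ in range(5):
        x=np.linalg.lstsq(A[k],b[k],rcond=None)[0]; e=abs(A@x-b); k=e<max(.002,2*np.median(e[k]))
    print(" plane slope",x[:2].round(3),"z at tcp",x[2].round(4),k.sum())
    s,r,_=rect(m,c["camera_matrix"],c["extrinsics"],x[2]); print(" ",r,cv2.boxPoints(r).round(1).tolist())
    y0,x0=max(0,int(v.mean())-35),max(0,int(u.mean())-43); ims.append(cv2.resize(im[y0:y0+70,x0:x0+86],(400,325),interpolation=2))
save("c6.png",np.hstack(ims))
E
```

```text
[0.40577119 0.40616686 0.21325678] [ 5.16067390e-02  3.14108857e+00 -7.05033079e-05] 0.035198362100228184
top 186 49 73 195 219
 plane slope [-0.007  0.002] z at tcp 0.187 152
  ((406.6670837402344, 405.19195556640625), (58.723506927490234, 61.321475982666016), 89.78836059570312) [[375.8999938964844, 375.8999938964844], [437.20001220703125, 375.70001220703125], [437.3999938964844, 434.3999938964844], [376.1000061035156, 434.70001220703125]]
scene 96 193 214 323 346
 plane slope [-0.049  0.007] z at tcp 0.1858 68
  ((387.38592529296875, 407.9390869140625), (57.345062255859375, 26.615570068359375), 72.35813903808594) [[366.0, 384.6000061035156], [391.3999938964844, 376.6000061035156], [408.79998779296875, 431.20001220703125], [383.3999938964844, 439.29998779296875]]
```

View pics/c6.png

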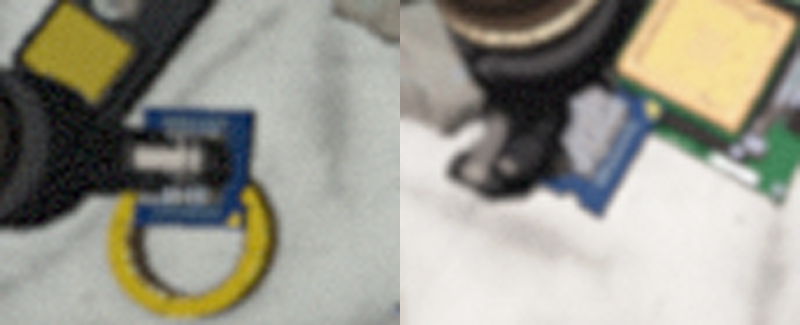

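The module hangs level, about 3 mm lower in the fingers than before and at the same yaw. The nest stays where it was left, so I'll retrace the path.

```bash
python3 -m jog '{"translation":[[0,-50,0],[0,-100,0],[0,-120,-20],[0,-120,-70],[0,-120,-115],[0,-120,-145],[0,-120,-154],[0,-120,-157],[0,-120,-157],[0,-120,-157],[0,-120,-157]],"rot":[[0,0,0],[0,0,0],[0,0,0],[0,0,0],[0,0,0],[0,0,0],[0,0,0],[0,0,0],[0,0,0],[0,0,0],[0,0,0]]}'; python3 - <<'E'
from h import *
f=[]
for _ in range(4): arm.camera("top");o=arm.observe();f.append(o["ft_force"])
print(np.mean(f,0).round(2),o["tool_pos"])
E
```

```text
t: 18.27
tool_pos: [0.4063, 0.2854, 0.0571]
ee_rot: [0.054, 3.14, 0.001]
ft_force: [0.1, 0.3, -1.7]
width: 0.0352
grip_force: 26.2
[ 0.26 -0.18 -1.5 ] [0.40596449 0.2851045  0.05648026]
```

```bash
python3 -m jog '{"translation":[[0,0,-1],[0,0,-2],[0,0,-3],[0,0,-4],[0,0,-5],[0,0,-5]],"rot":[[0,0,0],[0,0,0],[0,0,0],[0,0,0],[0,0,0],[0,0,0]]}'; python3 - <<'E'
from h import *
f=[]
for _ in range(4): arm.camera("top");o=arm.observe();f.append(o["ft_force"])
print(np.mean(f,0).round(2),o["tool_pos"])
E
```

```text
t: 19.23
tool_pos: [0.4058, 0.2849, 0.0512]
ee_rot: [-0.055, -3.141, 0.0]
ft_force: [0.1, -0.5, -1.4]
width: 0.0355
grip_force: 26.2
[-0.2  -0.19 -1.52] [0.40594558 0.28502978 0.05133633]
```

```bash
python3 -m jog '{"translation":[[0,0,-0.5],[0,0,-1],[0,0,-1],[0,0,-1]],"rot":[[0,0,0],[0,0,0],[0,0,0],[0,0,0]]}'; python3 - <<'E'
from h import *
f=[]
for _ in range(4): arm.camera("top");o=arm.observe();f.append(o["ft_force"])
print(np.mean(f,0).round(2),o["tool_pos"])
E
```

```text
t: 19.92
tool_pos: [0.4059, 0.285, 0.0503]
ee_rot: [-0.055, -3.141, 0.0]
ft_force: [-0.5, 0.4, -1.7]
width: 0.0349
grip_force: 26.2
[-0.08 -0.08 -1.29] [0.40591597 0.28501337 0.05029316]
```

```bash
python3 -m jog '{"translation":[[0,0,-0.5],[0,0,-1],[0,0,-1],[0,0,-1]],"rot":[[0,0,0],[0,0,0],[0,0,0],[0,0,0]]}'; python3 - <<'E'
from h import *
f=[]
for _ in range(4): arm.camera("top");o=arm.observe();f.append(o["ft_force"])
print(np.mean(f,0).round(2),o["tool_pos"])
E
```

```text
t: 20.62
tool_pos: [0.4059, 0.285, 0.0493]
ee_rot: [-0.055, -3.141, 0.0]
ft_force: [0.9, 0.4, -1.7]
width: 0.0351
grip_force: 26.2
[ 0.07  0.04 -1.69] [0.40590693 0.28502364 0.04930012]
```

```bash
python3 -m jog '{"translation":[[0,0,-0.5],[0,0,-1],[0,0,-1.5],[0,0,-1.5],[0,0,-1.5]],"rot":[[0,0,0],[0,0,0],[0,0,0],[0,0,0],[0,0,0]]}'; python3 - <<'E'
from h import *
f=[]
for _ in range(4): arm.camera("top");o=arm.observe();f.append(o["ft_force"])
print(np.mean(f,0).round(2),o["tool_pos"])
E
```

```text
t: 21.45
tool_pos: [0.4059, 0.285, 0.0478]
ee_rot: [0.055, 3.141, -0.0]
ft_force: [0.2, -0.5, -1.6]
width: 0.035
grip_force: 26.2
[ 0.02 -0.21 -0.94] [0.40591956 0.28501288 0.04781391]
```

```bash
python3 -m jog '{"translation":[[0,0,-0.5],[0,0,-0.5],[0,0,-0.5]],"rot":[[0,0,0],[0,0,0],[0,0,0]]}'; python3 - <<'E'
from h import *
f=[]
for _ in range(4): arm.camera("top");o=arm.observe();f.append(o["ft_force"])
print(np.mean(f,0).round(2),o["tool_pos"])
E
```

```text
t: 22.02
tool_pos: [0.4059, 0.285, 0.0473]
ee_rot: [-0.055, -3.141, -0.0]
ft_force: [0.4, -0.5, -1.0]
width: 0.0351
grip_force: 26.2
[ 0.11 -0.41 -1.38] [0.40593089 0.28501671 0.04730669]
```

```bash
python3 -m jog '{"translation":[[0,0,-0.5],[0,0,-0.5],[0,0,-0.5]],"rot":[[0,0,0],[0,0,0],[0,0,0]]}'; python3 - <<'E'
from h import *
f=[]
for _ in range(4): arm.camera("top");o=arm.observe();f.append(o["ft_force"])
print(np.mean(f,0).round(2),o["tool_pos"])
E
```

```text
t: 22.6
tool_pos: [0.4059, 0.285, 0.0469]
ee_rot: [0.055, 3.141, 0.0]
ft_force: [-0.2, -0.7, 0.9]
width: 0.0355
grip_force: 26.4
[-0.34 -0.24  1.01] [0.40598667 0.28506687 0.04691802]
```

Contact is at 46.9 mm, which fits the measured grip shift, so it is home. I'll release it, and keep the fingers open while rising.

```bash
python3 -m jog '{"translation":[[0,0,0],[0,0,0],[0,0,0],[0,0,0],[0,0,0],[0,0,0]],"rot":[[0,0,0],[0,0,0],[0,0,0],[0,0,0],[0,0,0],[0,0,0]]}' 0.2 20; python3 -m jog '{"translation":[[0,0,5],[0,0,40],[0,0,90],[0,40,140],[0,90,165],[0,120,165],[0,120,165]],"rot":[[0,0,0],[0,0,0],[0,0,0],[0,0,0],[0,0,0],[0,0,0],[0,0,0]]}'
python3 - <<'E'
from h import *
im,W,c=cam("top"); np.savez("top4.npz",im=im,W=W,K=c["camera_matrix"],T=c["extrinsics"])
a=cv2.resize(im[180:245,92:172],(400,325),interpolation=2)
im,W,c=cam("scene"); np.savez("scene4.npz",im=im,W=W,K=c["camera_matrix"],T=c["extrinsics"]); b=cv2.resize(im[265:345,185:285],(400,325),interpolation=2)
save("c7.png",np.hstack([a,b]))
for n in("top4","scene4"):
    d=np.load(n+".npz");W=d["W"];h=cv2.cvtColor(d["im"],cv2.COLOR_RGB2HSV).astype(int);H,S,V=h[...,0],h[...,1],h[...,2]
    near=(abs(W[...,0]-.406)<.05)&(abs(W[...,1]-.285)<.05)
    m=near&(H>100)&(H<130)&(S>80); t=near&(H>8)&(H<28)&(S>60)&(V>90)
    P=W[m]; x=np.linalg.lstsq(np.c_[P[:,0]-.406,P[:,1]-.285,np.ones(len(P))],P[:,2],rcond=None)[0]
    print(n,"blue z",np.median(P[:,2]),"slope",x.round(3),"tan z",np.median(W[t][:,2]),"n",m.sum(),t.sum(), rect(m,d["K"],d["T"],.021)[1])
o=arm.observe(); print(o["tool_pos"],o["joints"].round(2),o["width"])
E
```

```text
t: 23.55
tool_pos: [0.4059, 0.285, 0.0468]
ee_rot: [-0.055, -3.141, -0.0]
ft_force: [-0.1, -0.2, -0.8]
width: 0.0513
grip_force: 0.0
t: 24.42
tool_pos: [0.4058, 0.4068, 0.2119]
ee_rot: [0.051, 3.141, 0.001]
ft_force: [0.2, -0.3, -1.0]
width: 0.0509
grip_force: 0.0
top4 blue z 0.020959107920241804 slope [-0.012 -0.007  0.021] tan z 0.01919776683528962 n 131 269 ((408.60498046875, 283.9904479980469), (55.20261764526367, 57.745845794677734), 88.99217987060547)
scene4 blue z 0.020919123331053058 slope [0.002 0.008 0.021] tan z 0.019452136286611355 n 106 448 ((408.9801940917969, 286.6907653808594), (50.316932678222656, 59.590335845947266), 88.81996154785156)
[0.40560115 0.4046532  0.21152854] [ 0.78  0.22 -0.01  1.34 -0.    0.82] 0.05108941358636307
```

View pics/c7.png

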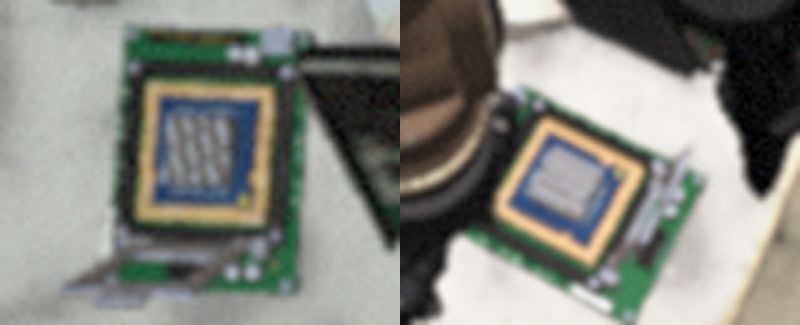

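The module is seated: board top 1.5 mm above the rim in both views, level, gold corner at (243,203) in the left crop. The frame is still open behind the pocket at (130,270). Next I'll shut the fingers and go round behind the frame.

```bash
python3 -m jog '{"translation":[[-40,0,0],[-90,0,0],[-136,-20,0],[-136,-70,0],[-136,-119,0],[-136,-119,-40],[-136,-119,-80],[-136,-119,-87],[-136,-119,-87]],"rot":[[0,0,0],[0,0,0],[0,0,0],[0,0,0],[0,0,0],[0,0,0],[0,0,0],[0,0,0],[0,0,0]]}' -1 20
```

```text
t: 25.65
tool_pos: [0.2699, 0.2855, 0.1253]
ee_rot: [-0.056, -3.141, 0.0]
ft_force: [0.0, 0.3, -0.1]
width: 0.0002
grip_force: 0.0
```

```bash
python3 -m jog '{"translation":[[25,0,3],[45,0,5],[58,0,5.5],[69,0,6],[81,0,6.5],[92,0,6.5],[104,0,5],[116,0,3.5],[128,0,-1],[141,0,-6],[150,0,-11],[158,0,-15.5]],"rot":[[0,0,0],[0,0,0],[0,0,0],[0,0,0],[0,0,0],[0,0,0],[0,0,0],[0,0,0],[0,0,0],[0,0,0],[0,0,0],[0,0,0]]}'
```

```text
t: 27.15
tool_pos: [0.4286, 0.286, 0.1089]
ee_rot: [-0.055, -3.141, 0.0]
ft_force: [-0.6, -0.8, -0.0]
width: 0.0002
grip_force: 0.2
```

```bash
python3 -m jog '{"translation":[[8,0,-8],[15,0,-15],[19,0,-24],[22,0,-33],[24,0,-41],[25,0,-48],[25,0,-54],[25,0,-57],[25,0,-57]],"rot":[[0,0,0],[0,0,0],[0,0,0],[0,0,0],[0,0,0],[0,0,0],[0,0,0],[0,0,0],[0,0,0]]}'
```

```text
t: 28.28
tool_pos: [0.4527, 0.286, 0.0521]
ee_rot: [-0.054, -3.141, 0.0]
ft_force: [1.0, -0.1, 0.6]
width: -0.0001
grip_force: 0.0
```

```bash
python3 -m jog '{"translation":[[0,0,-1],[0,0,-2],[0,0,-3],[0,0,-3],[0,0,-3]],"rot":[[0,0,0],[0,0,0],[0,0,0],[0,0,0],[0,0,0]]}'
```

```text
t: 28.9
tool_pos: [0.4529, 0.286, 0.0493]
ee_rot: [-0.055, -3.141, 0.0]
ft_force: [0.3, -0.2, 0.4]
width: -0.0002
grip_force: 0.0
```

```bash
python3 -m jog '{"translation":[[0,0,-0.5],[0,0,-1],[0,0,-1],[0,0,-1]],"rot":[[0,0,0],[0,0,0],[0,0,0],[0,0,0]]}'
```

```text
t: 29.4
tool_pos: [0.4529, 0.286, 0.0483]
ee_rot: [-0.055, -3.141, -0.0]
ft_force: [0.1, -0.1, 0.5]
width: -0.0001
grip_force: 0.0
```

```bash
python3 -m jog '{"translation":[[0,0,-0.5],[0,0,-1],[0,0,-1],[0,0,-1]],"rot":[[0,0,0],[0,0,0],[0,0,0],[0,0,0]]}'
```

```text
t: 29.9
tool_pos: [0.4529, 0.2861, 0.0479]
ee_rot: [0.055, 3.141, 0.0]
ft_force: [-1.8, -1.9, 4.8]
width: -0.0002
grip_force: 2.6
```

```bash
python3 -m jog '{"translation":[[0,0,-0.5],[0,0,-1],[0,0,-1],[0,0,-1]],"rot":[[0,0,0],[0,0,0],[0,0,0],[0,0,0]]}'; python3 - <<'E'
from h import *
f=[]
for _ in range(4): arm.camera("top");o=arm.observe();f.append(o["ft_force"])
print(np.mean(f,0).round(2),o["tool_pos"])
im,W,c=cam("top"); q=(abs(W[...,0]-.335)<.05)&(abs(W[...,1]-.285)<.05)&(W[...,2]>.045)&(W[...,2]<.2); print("still upright px",q.sum())
im,W,c=cam("scene"); q=(abs(W[...,0]-.335)<.03)&(abs(W[...,1]-.285)<.05)&(W[...,2]>.05)&(W[...,2]<.14); print(q.sum())
E
```

```text
t: 30.4
tool_pos: [0.453, 0.2861, 0.0476]
ee_rot: [0.055, 3.14, 0.001]
ft_force: [-4.3, -2.5, 10.8]
width: 0.0001
grip_force: 5.6
[-3.6  -1.86 10.43] [0.45298771 0.28613127 0.04763402]
still upright px 0
0
```

There is a firm stop at the height expected for shut. I'll back off and check by depth.

```bash
python3 -m jog '{"translation":[[0,0,10],[0,0,60],[0,0,110],[0,60,150],[0,120,160],[0,120,160],[0,120,160]],"rot":[[0,0,0],[0,0,0],[0,0,0],[0,0,0],[0,0,0],[0,0,0],[0,0,0]]}'
python3 - <<'E'
from h import *
for n in("top","scene"):
    im,W,c=cam(n)
    for dx in(.012,.02,.092,.10):  # from hinge
        q=(abs(W[...,0]-.354-dx)<.004)&(abs(W[...,1]-.286)<(.012 if dx>.095 else .03))&(W[...,2]<.2); print(n,dx,q.sum(),np.nanmedian(W[q][:,2]).round(4))
    h=cv2.cvtColor(im,cv2.COLOR_RGB2HSV).astype(int)
    for nm,(x,y) in dict(sink=(.408,.285)).items():
        q=(abs(W[...,0]-x)<.015)&(abs(W[...,1]-y)<.013)&(W[...,2]<.1); print(nm,np.nanpercentile(W[q][:,2],[50,90]).round(4))
E
```

```text
t: 31.58
tool_pos: [0.4526, 0.4061, 0.2057]
ee_rot: [-0.053, -3.14, 0.002]
ft_force: [0.0, -1.3, -0.8]
width: 0.0
grip_force: 0.0
top 0.012 59 0.0255
top 0.02 60 0.0253
top 0.092 51 0.0253
top 0.1 25 0.0269
sink [0.0334 0.0365]
scene 0.012 58 0.0257
scene 0.02 60 0.0256
scene 0.092 51 0.0261
scene 0.1 25 0.0255
sink [0.0329 0.0363]
```

The frame is level from hinge to tab, about 25.5 mm all along, and the sink stands through its window at about 36 mm. I'm handing it in.

```bash
python3 -c "
from workcell import arm
print(arm.finish_job())"
```

```text
the job is handed in; nothing more can be done
None
```

I handed the job in at about 32 s: the module is home in the pocket and let go, with the frame shut flat over it; I accidentally lifted it out once and seated it again, and felt no more than about 3 N on the module.

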